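Stock check of alloy powder jars by feel

ROBOT

A 6-joint arm with a two-finger parallel gripper is mounted at the origin on the work surface; the furniture and walls round the work are solid. World frame = base frame: x ahead of the robot, y to its left, z up, the work surface at z = 0. Lengths are in m, angles in rad, forces in N, time in s.
With the tool pointing down it reaches from about 0.325 to 0.875 m from the base axis. Payload 4.4 kg.
Tool frame: the origin (TCP) lies at the very end of the fingers, on their centre line; the grasp point (between the pads) lies 19 mm behind it (env.grip_depth is the distance from the TCP to the grasp point, in m); z points along the fingers, y is the line along which they close (so a half turn about z gives the same grasp; the last joint's range is limited). The gripper opens to 85 mm and grips with 20 to 120 N. Pads are 22 mm wide; open, the fingers measure 114 mm over their backs; the gripper's body (76 mm by 85 mm) begins 54 mm behind the grasp point. The pads swing forward as they close: fully open they stand 13 mm farther back than shut.
Start: joints at [-1.409, 0.207, 1.542, -0, 1.393, -0.15], TCP at [0.176, -0.547, 0.231] pointing down, gripper open.
Joint ranges: [-2.73, 2.73], [-0.86, 2.22], [0.23, 2.46], [-1.11, 4.25], [0.08, 2.63], [-2.82, 2.82]. Speed limits (rad/s): [2.79, 2.79, 3.14, 3.14, 3.14, 3.14].

INTERFACE

Orientations are given as a 3x3 rotation matrix whose columns are the frame's x, y, z axes.
In Python, from plant import env gives the robot as it stands.
- The arm moves only by the tool step_arm, never from a script. Its argument "targets" is a list of rows, each an object of numbers: "dx", "dy", "dz": the shift along the tool's x, y, z normalised to -1 to 1, where 1 is 400 mm; "wx", "wy", "wz": the turn, a rotation vector about the tool's x, y, z normalised to -1 to 1, where 1 is 1.5 rad; "claw": the opening in per cent of the stroke, from 0 (shut) to 100 (fully open). A call has 1 to 5 rows; each row is the pose to reach, as a shift and turn from the pose commanded when the call began, along the tool's axes at that moment; what a row does not reach only later rows make up. A row lasts 1/12 s, in which the tool goes at most 41.7 mm and 7.16 degrees, less where a joint would pass 70% of its speed; a pose out of reach is approached as far as the arm can. A call with a number of a shift or a turn outside -1 to 1 is refused whole. A call with a gripper value outside its range is refused whole. The fingers move at their own pace and stop on an object; "force" is the grip in N (left out, the last holds). Time passes only in rows, so rows that repeat a pose let the fingers close. It gives the time, the measured TCP pose, the force, the opening and the grip force at its end, in the units of the state.
- env.observe(): the state, without advancing time (a new reading comes with each control period).
- env.camera(name): name is "scene" or "top" or "wrist"; returns a dict with "pixels" (420x560x3 uint8, red, green, blue), "intrinsics" (3x3 intrinsics, pixels), "position" and "orientation" of the camera in the world; the wrist camera has in their place "mount" (4x4, takes a point from camera to tool coordinates, whose origin is the TCP and whose axes are the flange's). Camera axes: x right, y up, looking along -z (the intrinsics and any distortion apply to the point x, -y, -z); pixel columns grow to the right and rows downward; lengths in m; the calibration is good to about 2 mm. A picture is of the moment at which its call begins: read the wrist's pose just before it. There is no depth.
- env.sign_off(): hands the job in; it is judged then, once.
The state is a dict: "t": time; "joint_pos": joint angles; "dq": joint speeds; "joint_torque": joint torques, N m; "eef_pos": TCP position; "tcp_rot": TCP orientation; "wrist_force": force on the tool from outside, world axes, zero at the start; "torque": the same for the moment, N m; "width": finger opening in m; "grip_force": force on a finger pad.
Only numpy, scipy, OpenCV 4.12 (cv2) and the standard library are available. Lean on these libraries where they do the work, as an engineer would, in place of code of your own. Each camera call takes 0.05 s, during which the arm holds its last target. There are 200 camera calls.

TASK

Check the stock of powder jars: press the lid of every jar fully home, then sort the jars by their weight, which can only be felt by lifting them (an empty one weighs 120 g, a full one 600 g). Stand those less than half full (under 360 g) upright in the beige tray for refilling and leave the fuller ones standing upright on the bench outside the tray; within 50 g of half full either will do. Leave the cup and the plaster cast where they are.

Things in the scene. Friction and masses are not known exactly. Their poses are not given: they have to be found in the camera images.
- jar_1_mid (a point): one of up to five look-alike upright opaque jars (white, with a low ribbed push-on lid): diameter 56 mm, 90 mm tall with the lid home; this point is on its axis, 45 mm above its underside. The plain wall, 0 to 78 mm above the underside, is the place to grip. At the start 4 or 5 jars stand on the bench beside the tray, about 90 mm apart
- jar_1: the same jar 1; origin at the centre of its underside, z up. The weight differs from jar to jar and start to start, anywhere from 120 g (empty) to 600 g (full), most of it near the bottom, and cannot be seen
- jar_2_mid (a point): another such jar, same point (see jar_1_mid)
- jar_2: the same jar 2; origin at the centre of its underside, z up
- jar_3_mid (a point): another such jar, same point (see jar_1_mid)
- jar_3: the same jar 3; origin at the centre of its underside, z up
- jar_4_mid (a point): another such jar, same point (see jar_1_mid)
- jar_4: the same jar 4; origin at the centre of its underside, z up
- jar_5_mid (a point): another such jar, same point (see jar_1_mid)
- jar_5: the same jar 5; origin at the centre of its underside, z up
- lid_1 (a joint): how far the push-on lid of jar 1 stands up from home, in m: 0 = fully home, up to 0.007. The lid is a disc of 56 mm diameter, 10 mm high, its flat top 90 mm above the jar's underside when home and up to 97 mm when not; pressed down with more than 6 N it slides stiffly, stops hard when home and stays where it is left. Some may be home already
- lid_2 (a joint): the same for the lid of jar 2
- lid_3 (a joint): the same for the lid of jar 3
- lid_4 (a joint): the same for the lid of jar 4
- lid_5 (a joint): the same for the lid of jar 5
- tray: refill tray: beige open square tray, fixed to the bench, 194 mm (its x) by 196 mm (its y) outside, walls 44 mm high; origin under its centre, on the bench
- tray_centre (a point): the same point, axes as the tray's. The flat inner floor is 2.5 mm above the bench and measures 176 mm by 176 mm between the walls
- beaker: bystander: white mixing cup, 55 mm diameter, 50 mm tall, behind the jars
- cast: bystander: white plaster cast, 51 x 58 x 31 mm, left of the jars

How it is judged:
By the outcome, as a careful person would: the job done as asked, in the order asked, and still so for the second after the job is handed in, with the robot touching nothing.
Of jar_1, jar_2, jar_3, jar_4, jar_5 only 4 to 5 are there at a start; the rules pass over those that are not, and their reading is None.
At some moment in a run one of jar_1, jar_2, jar_3, jar_4, jar_5 may be knocked a few centimetres aside while the robot is not near it.
It also fails if it takes over 208 s, if anything falls off the work surface, if the arm or the gripper's body presses on something with over 40 N, if the wrist force passes 120 N, or if a joint passes its speed limit or range.

## Working session

There is one attempt and no reset: what is moved stays moved. The work goes in short steps, Python scripts to look and compute and a tool call to move; the robot and the scene stay as the last step left them, time stands still between calls to the robot, and variables do not carry over. Pictures are saved under pics/ and viewed, at most 14 in all, crops included, and the job is handed in when it is done.

Besides the shell and the picture viewer there is one more tool, called after "Call:" by a JSON object that holds its "api" and its "payload", one argument or row to a line. step_arm: Moves the arm, as the interface text tells. Scaled input: -1 to 1 covers 400 mm each way for a shift and 1.5 rad each way for a turn. Its arguments: {"type":"object","properties":{"targets":{"type":"array"},"force":{"type":"number"}},"required":["targets"]}

```bash
ls; mkdir -p pics
cat > h.py <<'E'
import numpy as np, cv2
from plant import env
def snap(n,f=None):
    c=env.camera(n); 
    if f: cv2.imwrite('pics/'+f,cv2.cvtColor(c['pixels'],cv2.COLOR_RGB2BGR))
    return c
E
python3 - <<'E'
from h import *
s=env.observe(); print({k:np.round(v,3).tolist() for k,v in s.items()})
for n in('scene','top'):
    c=snap(n,n+'1.png'); print(n,{k:np.round(v,3).tolist() for k,v in c.items() if k!='pixels'})
a=cv2.imread('pics/scene1.png');b=cv2.imread('pics/top1.png')
E
```

```text
pics
{'t': 0.0, 'joint_pos': [-1.409, 0.207, 1.543, 0.0, 1.393, -0.15], 'dq': [-0.0, 0.002, -0.002, -0.001, 0.001, -0.002], 'joint_torque': [-0.001, -38.304, -29.159, -0.0, 0.011, -0.0], 'eef_pos': [0.176, -0.547, 0.23], 'tcp_rot': [[0.952, 0.307, -0.0], [0.307, -0.952, 0.002], [0.0, -0.002, -1.0]], 'wrist_force': [-0.065, 0.237, 0.529], 'torque': [-0.005, -0.019, -0.053], 'grip_force': 0.0, 'width': 0.085}
scene {'intrinsics': [[543.35, 0.0, 281.091], [0.0, 543.35, 212.124], [0.0, 0.0, 1.0]], 'position': [-0.068, -1.034, 0.465], 'orientation': [[0.805, 0.231, -0.546], [-0.592, 0.349, -0.726], [0.023, 0.908, 0.418]]}
top {'intrinsics': [[515.101, 0.0, 275.665], [0.0, 515.101, 200.736], [0.0, 0.0, 1.0]], 'position': [0.316, -0.332, 1.03], 'orientation': [[-0.026, 0.991, -0.128], [-1.0, -0.027, -0.005], [-0.009, 0.128, 0.992]]}
```

View pics/scene1.png

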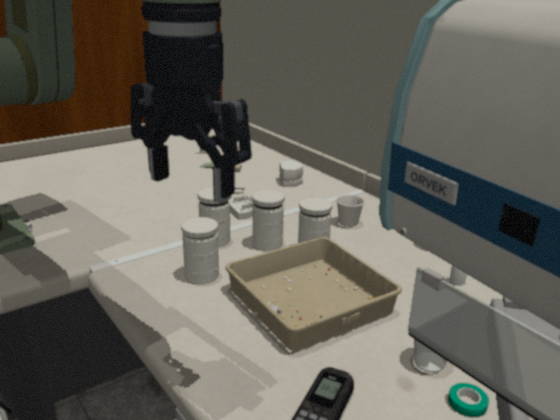

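View pics/top1.png

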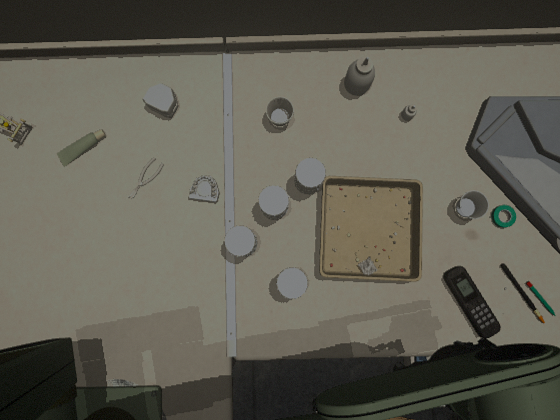

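The scene shows four jars: in the top view their lids are at about (310,173), (273,202), (239,242) and (292,283). The tray is centred at about (371,229), the cup is at (280,115) and the cast at (204,190).

```bash
cat >> h.py <<'E'
def ray(c,u,v):
    K=c['intrinsics'];d=np.array([(u-K[0,2])/K[0,0],-(v-K[1,2])/K[1,1],-1.])
    return np.array(c['position']),np.array(c['orientation'])@d
def onz(c,u,v,z):
    p,d=ray(c,u,v);return p+d*(z-p[2])/d[2]
def tri(c1,a,c2,b):
    p,d=ray(c1,*a);q,e=ray(c2,*b)
    s=np.linalg.lstsq(np.c_[d,-e],q-p,rcond=None)[0]
    x,y=p+d*s[0],q+e*s[1];return (x+y)/2,np.linalg.norm(x-y)
def blobs(img,thr,lo,hi):
    g=cv2.GaussianBlur(img,(3,3),0).min(2)
    m=cv2.morphologyEx((g>thr).astype(np.uint8),cv2.MORPH_OPEN,np.ones((5,5)))
    o=[]
    for k in cv2.findContours(m,cv2.RETR_EXTERNAL,cv2.CHAIN_APPROX_NONE)[0]:
        if lo<cv2.contourArea(k)<hi: o.append((cv2.minEnclosingCircle(k),cv2.fitEllipse(k)))
    return o
E
python3 - <<'E'
from h import *
t=snap('top');s=snap('scene')
g=t['pixels'].min(2)
print('lum',[int(g[v,u]) for u,v in((310,173),(273,202),(239,242),(292,283),(250,150),(228,150))])
for thr in(120,135,150):
  print(thr,[(np.round(a[0]).tolist(),round(a[1],1)) for a,e in blobs(t['pixels'],thr,500,1200)])
gs=s['pixels'].min(2);print([int(gs[v,u]) for u,v in((200,228),(213,196),(267,199),(315,206),(240,150))])
for thr in(140,155,170):
  print(thr,[np.round(np.r_[e[0],e[1],e[2]],1).tolist() for a,e in blobs(s['pixels'],thr,100,900)])
for p in((322,178),(422,181),(420,281),(318,276)): print(np.round(onz(t,*p,.044),3))
cv2.imwrite('pics/sc2.png',cv2.resize(s['pixels'][160:300,150:400,::-1],None,fx=3.2,fy=3.2))
E
```

```text
lum [127, 126, 128, 127, 111, 127]
120 [([292.0, 283.0], 15.0), ([236.0, 238.0], 17.9), ([273.0, 199.0], 14.3), ([310.0, 172.0], 14.3), ([228.0, 168.0], 51.7)]
135 []
150 []
[175, 123, 176, 174, 39]
140 [[489.7, 408.9, 15.8, 27.9, 3.8], [203.1, 393.6, 16.9, 22.0, 135.8], [478.4, 290.5, 16.7, 42.1, 117.0]]
155 [[191.9, 345.0, 22.3, 55.2, 115.6], [478.0, 290.3, 14.0, 34.5, 119.0], [236.5, 242.7, 29.0, 48.5, 22.2], [531.9, 4.6, 10.1, 116.1, 92.2]]
170 [[140.0, 253.9, 5.3, 68.8, 74.0], [198.9, 224.5, 11.5, 31.2, 89.8], [317.2, 202.8, 10.3, 30.1, 88.5], [268.0, 195.0, 9.7, 25.9, 91.3]]
[ 0.486 -0.418  0.044]
[ 0.474 -0.611  0.044]
[ 0.283 -0.595  0.044]
[ 0.298 -0.403  0.044]
```

View pics/sc2.png

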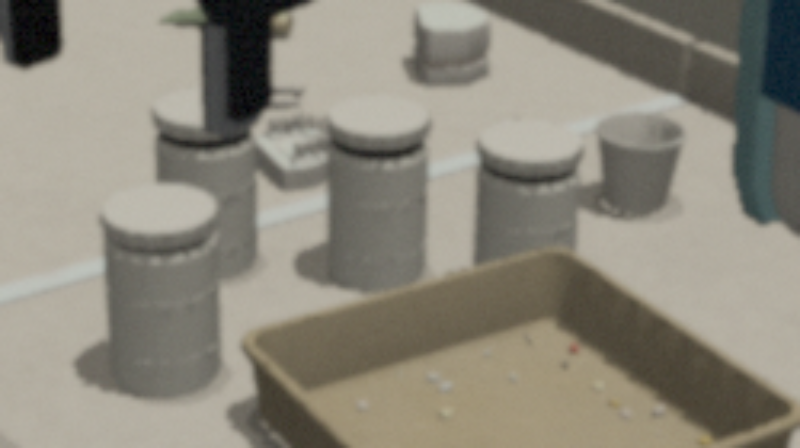

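All four lids show a gap, so none is home. In full-image pixels the lid-top centres are at about (200,225), (268.4,197.5), (315.3,205.3), and (214,196) for the one the finger partly hides.

Run:
```python
from h import *
t=snap('top');s=snap('scene')
T=[(292,283),(239.5,241.5),(273.5,201.5),(310.5,173)];S=[(200,225),(214,196),(268.4,197.5),(315.3,205.3)]
for a,b in zip(T,S):
    p,g=tri(t,a,s,b);q=onz(t,*a,.095);print(np.round(p,3),round(g,4),'top@.095',np.round(q,3),'r',np.hypot(*q[:2]).round(3),'az',np.arctan2(q[1],q[0]).round(3))
for n,a in(('cup',(280,113)),('cast',(204,188))): print(n,np.round(onz(t,*a,.03),3))
```

```text
[ 0.287 -0.352  0.09 ] 0.0002 top@.095 [ 0.287 -0.352  0.095] r 0.455 az -0.887
[ 0.365 -0.259  0.088] 0.0011 top@.095 [ 0.364 -0.259  0.095] r 0.447 az -0.619
[ 0.437 -0.323  0.091] 0.0014 top@.095 [ 0.436 -0.323  0.095] r 0.542 az -0.638
[ 0.487 -0.392  0.09 ] 0.001 top@.095 [ 0.487 -0.392  0.095] r 0.625 az -0.679
cup [ 0.622 -0.34   0.03 ]
cast [ 0.474 -0.186  0.03 ]
```

Add to h.py:
```python
from scipy.spatial.transform import Rotation as Ro
RT=np.array([[0,1,0],[1,0,0],[0,0,-1.]]) # tool x=+Y, y=+X (closing along X)
def go(p,R=RT):
    s=env.observe();R0=np.array(s['tcp_rot'])
    w=Ro.from_matrix(R0.T@R).as_rotvec()/1.5
    print('d',np.round(R0.T@(np.array(p)-s['eef_pos'])/.4,4),'w',np.round(w,4))
```

```text
(no output)
```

Call:
{"api": "step_arm", "payload": {
  "targets": [
    {"dx":0.207,"dy":-0.19,"dz":0.1,"wx":0,"wy":0,"wz":-0.4,"claw":0},
    {"dx":0.207,"dy":-0.19,"dz":0.1,"wx":0,"wy":0,"wz":-0.4,"claw":0},
    {"dx":0.207,"dy":-0.19,"dz":0.1,"wx":0,"wy":0,"wz":-0.4,"claw":0},
    {"dx":0.207,"dy":-0.19,"dz":0.1,"wx":0,"wy":0,"wz":-0.4,"claw":0},
    {"dx":0.207,"dy":-0.19,"dz":0.1,"wx":0,"wy":0,"wz":-0.4,"claw":0}
  ],
  "force": 40
}}

```text
t: 0.72
eef_pos: [0.2325, -0.4465, 0.1897]
tcp_rot: [[0.606, 0.796, -0.001], [0.796, -0.606, 0.003], [0.002, -0.003, -1.0]]
wrist_force: [-0.5, -2.2, -0.3]
width: 0.0255
grip_force: 0.0
```

```bash
python3 -c "
from h import *
go((.287,-.352,.12))"
```

```text
d [ 0.2702 -0.0341  0.175 ] w [-0.0014 -0.002  -0.4336]
```

Call:
{"api": "step_arm", "payload": {
  "targets": [
    {"dx":0.27,"dy":-0.034,"dz":0.175,"wx":0,"wy":0,"wz":-0.433,"claw":0},
    {"dx":0.27,"dy":-0.034,"dz":0.175,"wx":0,"wy":0,"wz":-0.433,"claw":0},
    {"dx":0.27,"dy":-0.034,"dz":0.175,"wx":0,"wy":0,"wz":-0.433,"claw":0},
    {"dx":0.27,"dy":-0.034,"dz":0.175,"wx":0,"wy":0,"wz":-0.433,"claw":0},
    {"dx":0.27,"dy":-0.034,"dz":0.175,"wx":0,"wy":0,"wz":-0.433,"claw":0}
  ]
}}

```text
t: 1.13
eef_pos: [0.2871, -0.3516, 0.1188]
tcp_rot: [[0.024, 1.0, -0.003], [1.0, -0.024, 0.006], [0.005, -0.003, -1.0]]
wrist_force: [-0.7, -0.2, 0.9]
width: 0.0
grip_force: 0.0
```

Call:
{"api": "step_arm", "payload": {
  "targets": [
    {"dx":0,"dy":0,"dz":0,"wx":0,"wy":0,"wz":0,"claw":0},
    {"dx":0,"dy":0,"dz":0,"wx":0,"wy":0,"wz":0,"claw":0}
  ]
}}

```text
t: 1.3
eef_pos: [0.2875, -0.3561, 0.1215]
tcp_rot: [[0.037, 0.999, 0.0], [0.999, -0.037, -0.001], [-0.001, 0.0, -1.0]]
wrist_force: [0.2, -0.1, 0.7]
width: 0.0003
grip_force: 0.0
```

```bash
python3 -c "
from h import *
go((.287,-.352,.12))
s=snap('scene','press1.png');im=s['pixels'][140:320,130:370,::-1];cv2.imwrite('pics/p1.png',cv2.resize(im,None,fx=3.2,fy=3.2))
print(env.observe()['wrist_force'],env.observe()['wrist_force'])"
```

```text
d [ 0.0101 -0.0016  0.0038] w [ 0.0002  0.0004 -0.0245]
[-0.2185334  -0.87052072 -0.01397611] [-0.2185334  -0.87052072 -0.01397611]
```

View pics/p1.png

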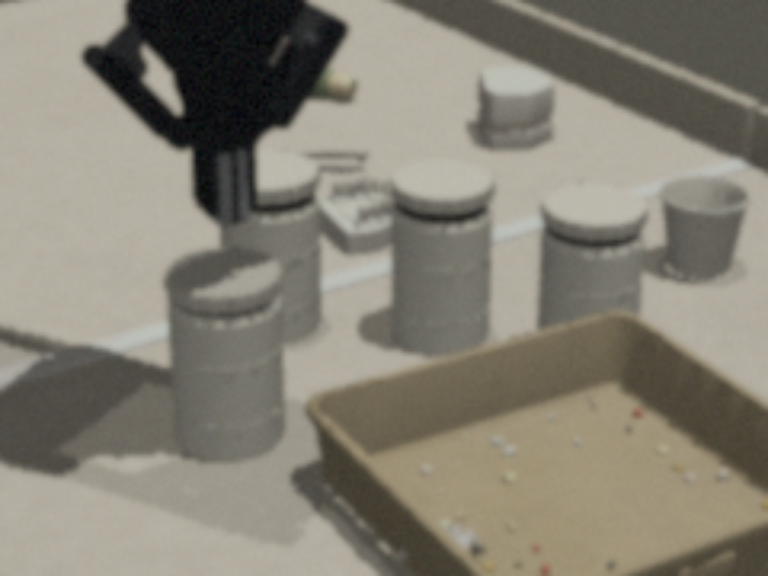

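The fingers hover just above jar A, whose lid is at (225,280) in the crop. A's lid shows only a thin gap; the other three stand clearly up.

Call:
{"api": "step_arm", "payload": {
  "targets": [
    {"dx":0.01,"dy":-0.001,"dz":0.0575,"wx":0,"wy":0,"wz":-0.024,"claw":0},
    {"dx":0.01,"dy":-0.001,"dz":0.0625,"wx":0,"wy":0,"wz":-0.024,"claw":0},
    {"dx":0.01,"dy":-0.001,"dz":0.0675,"wx":0,"wy":0,"wz":-0.024,"claw":0},
    {"dx":0.01,"dy":-0.001,"dz":0.0725,"wx":0,"wy":0,"wz":-0.024,"claw":0},
    {"dx":0.01,"dy":-0.001,"dz":0.0765,"wx":0,"wy":0,"wz":-0.024,"claw":0}
  ]
}}

```text
t: 1.77
eef_pos: [0.2871, -0.3526, 0.0917]
tcp_rot: [[-0.001, 1.0, 0.0], [1.0, 0.001, -0.001], [-0.001, 0.0, -1.0]]
wrist_force: [-1.2, 2.6, 7.0]
width: 0.0
grip_force: 3.1
```

Call:
{"api": "step_arm", "payload": {
  "targets": [
    {"dx":0,"dy":0,"dz":0,"wx":0,"wy":0,"wz":0,"claw":0},
    {"dx":0,"dy":0,"dz":0,"wx":0,"wy":0,"wz":0,"claw":0}
  ]
}}

```text
t: 1.93
eef_pos: [0.2871, -0.3525, 0.0915]
tcp_rot: [[-0.001, 1.0, 0.0], [1.0, 0.001, -0.001], [-0.001, 0.0, -1.0]]
wrist_force: [-0.8, 1.5, 4.4]
width: -0.0003
grip_force: 1.7
```

Call:
{"api": "step_arm", "payload": {
  "targets": [
    {"dx":0,"dy":0,"dz":0.003,"wx":0,"wy":0,"wz":0,"claw":0},
    {"dx":0,"dy":0,"dz":0.003,"wx":0,"wy":0,"wz":0,"claw":0}
  ]
}}

```text
t: 2.1
eef_pos: [0.2871, -0.3525, 0.0903]
tcp_rot: [[-0.002, 1.0, 0.0], [1.0, 0.002, -0.001], [-0.001, 0.0, -1.0]]
wrist_force: [-2.3, 1.5, 3.3]
width: -0.0001
grip_force: 2.3
```

Call:
{"api": "step_arm", "payload": {
  "targets": [
    {"dx":0,"dy":0,"dz":0.003,"wx":0,"wy":0,"wz":0,"claw":0},
    {"dx":0,"dy":0,"dz":0.003,"wx":0,"wy":0,"wz":0,"claw":0}
  ]
}}

```text
t: 2.27
eef_pos: [0.2873, -0.3528, 0.09]
tcp_rot: [[-0.002, 1.0, 0.0], [1.0, 0.002, -0.002], [-0.002, 0.0, -1.0]]
wrist_force: [-2.6, 3.7, 11.6]
width: -0.0002
grip_force: 5.4
```

Call:
{"api": "step_arm", "payload": {
  "targets": [
    {"dx":0,"dy":0,"dz":0.003,"wx":0,"wy":0,"wz":0,"claw":0},
    {"dx":0,"dy":0,"dz":0.003,"wx":0,"wy":0,"wz":0,"claw":0}
  ]
}}

```text
t: 2.43
eef_pos: [0.2877, -0.3533, 0.0901]
tcp_rot: [[-0.002, 1.0, 0.001], [1.0, 0.002, -0.003], [-0.003, 0.001, -1.0]]
wrist_force: [-3.4, 5.8, 17.5]
width: -0.0003
grip_force: 9.1
```

Call:
{"api": "step_arm", "payload": {
  "targets": [
    {"dx":0,"dy":0,"dz":-0.085,"wx":0,"wy":0,"wz":0,"claw":0},
    {"dx":0.232,"dy":0.195,"dz":-0.085,"wx":0,"wy":0,"wz":0,"claw":0},
    {"dx":0.232,"dy":0.195,"dz":-0.085,"wx":0,"wy":0,"wz":0,"claw":0},
    {"dx":0.232,"dy":0.195,"dz":-0.085,"wx":0,"wy":0,"wz":0,"claw":0},
    {"dx":0.232,"dy":0.195,"dz":-0.085,"wx":0,"wy":0,"wz":0,"claw":0}
  ]
}}

```text
t: 2.85
eef_pos: [0.368, -0.2545, 0.1214]
tcp_rot: [[-0.008, 1.0, 0.003], [1.0, 0.008, 0.002], [0.002, 0.003, -1.0]]
wrist_force: [-0.6, -0.5, 0.4]
width: 0.0
grip_force: 0.0
```

Call:
{"api": "step_arm", "payload": {
  "targets": [
    {"dx":0,"dy":0,"dz":0,"wx":0,"wy":0,"wz":0,"claw":0},
    {"dx":0,"dy":0,"dz":0,"wx":0,"wy":0,"wz":0,"claw":0},
    {"dx":0,"dy":0,"dz":0,"wx":0,"wy":0,"wz":0,"claw":0}
  ]
}}

```text
t: 3.1
eef_pos: [0.3644, -0.2598, 0.1211]
tcp_rot: [[-0.001, 1.0, 0.0], [1.0, 0.001, -0.001], [-0.001, 0.0, -1.0]]
wrist_force: [-0.1, -0.3, 0.2]
width: 0.0
grip_force: 0.0
```

```bash
python3 -c "
from h import *
go((.365,-.259,.0865))
snap('scene','p2.png');t=snap('top','t2.png')
for a,e in blobs(t['pixels'],118,400,1300): print(np.round(a[0],1),round(a[1],1),np.round(onz(t,*a[0],.093),3))"
```

```text
d [0.002  0.0014 0.0865] w [0.     0.0004 0.0005]
[470.5 401. ] 63.6 [ 0.076 -0.657  0.093]
[384.9 326.7] 20.9 [ 0.206 -0.515  0.093]
[483.  239.1] 22.3 [ 0.357 -0.7    0.093]
```

View pics/p2.png

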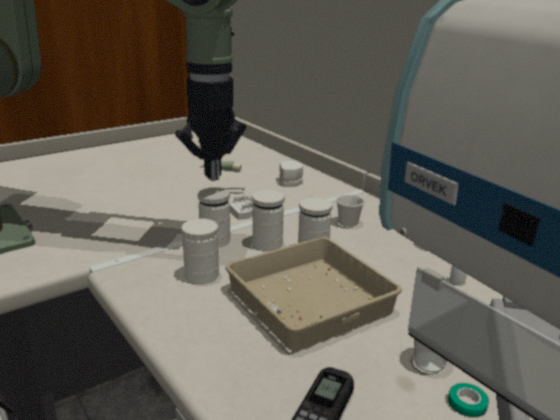

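Jar A's lid is now home (200,228), the fingers stand over jar B at (214,180), and nothing else has moved.

Call:
{"api": "step_arm", "payload": {
  "targets": [
    {"dx":0.002,"dy":0.001,"dz":0.055,"wx":0,"wy":0,"wz":0,"claw":0},
    {"dx":0.002,"dy":0.001,"dz":0.063,"wx":0,"wy":0,"wz":0,"claw":0},
    {"dx":0.002,"dy":0.001,"dz":0.07,"wx":0,"wy":0,"wz":0,"claw":0},
    {"dx":0.002,"dy":0.001,"dz":0.076,"wx":0,"wy":0,"wz":0,"claw":0},
    {"dx":0.002,"dy":0.001,"dz":0.082,"wx":0,"wy":0,"wz":0,"claw":0}
  ]
}}

```text
t: 3.62
eef_pos: [0.365, -0.2594, 0.0898]
tcp_rot: [[-0.001, 1.0, -0.0], [1.0, 0.001, -0.001], [-0.001, -0.0, -1.0]]
wrist_force: [-4.8, 4.6, 30.8]
width: -0.0001
grip_force: 15.6
```

Call:
{"api": "step_arm", "payload": {
  "targets": [
    {"dx":0,"dy":0,"dz":0.003,"wx":0,"wy":0,"wz":0,"claw":0},
    {"dx":0,"dy":0,"dz":0.005,"wx":0,"wy":0,"wz":0,"claw":0},
    {"dx":0,"dy":0,"dz":0.005,"wx":0,"wy":0,"wz":0,"claw":0}
  ]
}}

```text
t: 3.87
eef_pos: [0.3659, -0.26, 0.0901]
tcp_rot: [[-0.001, 1.0, 0.001], [1.0, 0.001, -0.002], [-0.002, 0.001, -1.0]]
wrist_force: [-6.2, 4.6, 23.1]
width: 0.0002
grip_force: 11.0
```

Call:
{"api": "step_arm", "payload": {
  "targets": [
    {"dx":0,"dy":0,"dz":-0.085,"wx":0,"wy":0,"wz":0,"claw":0},
    {"dx":-0.159,"dy":0.179,"dz":-0.085,"wx":0,"wy":0,"wz":0,"claw":0},
    {"dx":-0.159,"dy":0.179,"dz":-0.085,"wx":0,"wy":0,"wz":0,"claw":0},
    {"dx":-0.159,"dy":0.179,"dz":-0.085,"wx":0,"wy":0,"wz":0,"claw":0},
    {"dx":-0.159,"dy":0.179,"dz":-0.085,"wx":0,"wy":0,"wz":0,"claw":0}
  ]
}}

```text
t: 4.28
eef_pos: [0.4391, -0.3249, 0.1218]
tcp_rot: [[-0.001, 1.0, 0.003], [1.0, 0.001, -0.003], [-0.003, 0.003, -1.0]]
wrist_force: [-0.0, 0.0, -0.8]
width: 0.0001
grip_force: 0.0
```

Call:
{"api": "step_arm", "payload": {
  "targets": [
    {"dx":0,"dy":0,"dz":0,"wx":0,"wy":0,"wz":0,"claw":0},
    {"dx":0,"dy":0,"dz":0,"wx":0,"wy":0,"wz":0,"claw":0},
    {"dx":0,"dy":0,"dz":0,"wx":0,"wy":0,"wz":0,"claw":0}
  ]
}}

```text
t: 4.53
eef_pos: [0.4355, -0.3204, 0.1196]
tcp_rot: [[-0.002, 1.0, -0.002], [1.0, 0.002, 0.002], [0.002, -0.002, -1.0]]
wrist_force: [0.2, 0.4, -0.0]
width: -0.0003
grip_force: 0.0
```

```bash
python3 -c "
from h import *
go((.437,-.323,.0865))
a=cv2.imread('pics/p2.png').astype(int);s=snap('scene','p3.png')['pixels'][:,:,::-1].astype(int)
# change check around each jar's base
for n,(u,v) in dict(A=(200,265),B=(222,230),C=(268,240),D=(317,232)).items(): print(n,np.abs(a-s)[v-15:v+15,u-25:u+25].mean().round(1))"
```

```text
d [-0.0068  0.0039  0.0826] w [-0.0013 -0.0013  0.0011]
A 3.7
B 17.6
C 7.8
D 2.6
```

Call:
{"api": "step_arm", "payload": {
  "targets": [
    {"dx":-0.006,"dy":0.004,"dz":0.052,"wx":0,"wy":0,"wz":0,"claw":0},
    {"dx":-0.006,"dy":0.004,"dz":0.06,"wx":0,"wy":0,"wz":0,"claw":0},
    {"dx":-0.006,"dy":0.004,"dz":0.067,"wx":0,"wy":0,"wz":0,"claw":0},
    {"dx":-0.006,"dy":0.004,"dz":0.073,"wx":0,"wy":0,"wz":0,"claw":0},
    {"dx":-0.006,"dy":0.004,"dz":0.079,"wx":0,"wy":0,"wz":0,"claw":0}
  ]
}}

```text
t: 5.0
eef_pos: [0.4381, -0.3236, 0.0899]
tcp_rot: [[-0.002, 1.0, -0.001], [1.0, 0.002, 0.0], [0.0, -0.001, -1.0]]
wrist_force: [-4.0, 3.3, 21.6]
width: 0.0002
grip_force: 12.1
```

Call:
{"api": "step_arm", "payload": {
  "targets": [
    {"dx":0,"dy":0,"dz":0.003,"wx":0,"wy":0,"wz":0,"claw":0},
    {"dx":0,"dy":0,"dz":0.005,"wx":0,"wy":0,"wz":0,"claw":0},
    {"dx":0,"dy":0,"dz":0.005,"wx":0,"wy":0,"wz":0,"claw":0}
  ]
}}

```text
t: 5.25
eef_pos: [0.4389, -0.3243, 0.0901]
tcp_rot: [[-0.002, 1.0, 0.001], [1.0, 0.002, -0.001], [-0.001, 0.001, -1.0]]
wrist_force: [-4.3, 3.0, 15.9]
width: 0.0001
grip_force: 7.8
```

```bash
python3 -c "
from h import *
s=snap('scene','p4.png')
cv2.imwrite('pics/p4c.png',cv2.resize(s['pixels'][140:320,130:370,::-1],None,fx=3.2,fy=3.2))"
```

```text
(no output)
```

View pics/p4c.png

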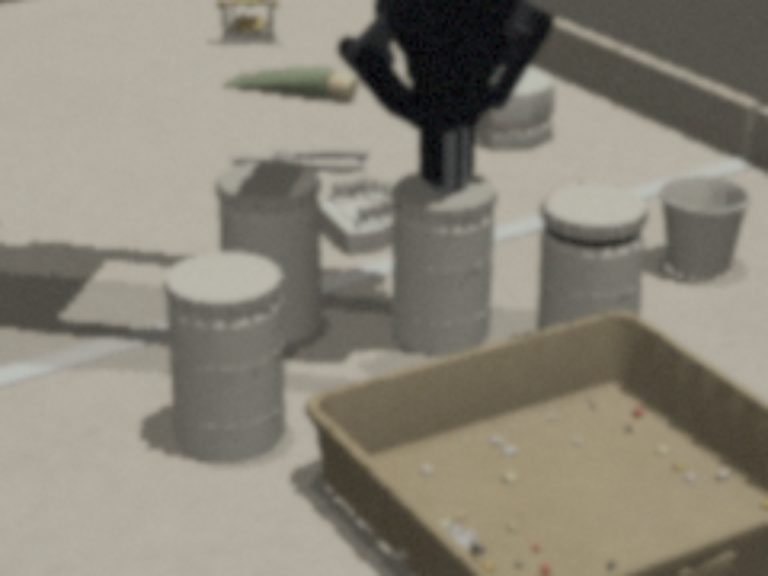

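Lids A, B and C are home. D's, at (593,215) in the crop, is still up.

Call:
{"api": "step_arm", "payload": {
  "targets": [
    {"dx":0,"dy":0,"dz":-0.085,"wx":0,"wy":0,"wz":0,"claw":0},
    {"dx":-0.172,"dy":0.123,"dz":-0.085,"wx":0,"wy":0,"wz":0,"claw":0},
    {"dx":-0.172,"dy":0.123,"dz":-0.085,"wx":0,"wy":0,"wz":0,"claw":0},
    {"dx":-0.172,"dy":0.123,"dz":-0.085,"wx":0,"wy":0,"wz":0,"claw":0},
    {"dx":-0.172,"dy":0.123,"dz":-0.085,"wx":0,"wy":0,"wz":0,"claw":0}
  ]
}}

```text
t: 5.72
eef_pos: [0.4882, -0.3936, 0.1204]
tcp_rot: [[-0.001, 1.0, -0.0], [1.0, 0.001, 0.0], [0.0, -0.0, -1.0]]
wrist_force: [-0.3, -0.5, -0.1]
width: -0.0005
grip_force: 0.0
```

Call:
{"api": "step_arm", "payload": {
  "targets": [
    {"dx":0,"dy":0,"dz":0,"wx":0,"wy":0,"wz":0,"claw":0},
    {"dx":0,"dy":0,"dz":0,"wx":0,"wy":0,"wz":0,"claw":0},
    {"dx":0,"dy":0,"dz":0,"wx":0,"wy":0,"wz":0,"claw":0}
  ]
}}

```text
t: 5.97
eef_pos: [0.487, -0.3912, 0.1205]
tcp_rot: [[-0.002, 1.0, -0.001], [1.0, 0.002, 0.001], [0.001, -0.001, -1.0]]
wrist_force: [-0.1, -0.2, -0.9]
width: -0.0001
grip_force: 0.0
```

```bash
python3 -c "
from h import *
go((.487,-.392,.0865))"
```

```text
d [-0.002  -0.      0.0849] w [-0.0007 -0.0008  0.0017]
```

Call:
{"api": "step_arm", "payload": {
  "targets": [
    {"dx":-0.002,"dy":0,"dz":0.054,"wx":0,"wy":0,"wz":0,"claw":0},
    {"dx":-0.002,"dy":0,"dz":0.062,"wx":0,"wy":0,"wz":0,"claw":0},
    {"dx":-0.002,"dy":0,"dz":0.069,"wx":0,"wy":0,"wz":0,"claw":0},
    {"dx":-0.002,"dy":0,"dz":0.075,"wx":0,"wy":0,"wz":0,"claw":0},
    {"dx":-0.002,"dy":0,"dz":0.081,"wx":0,"wy":0,"wz":0,"claw":0}
  ]
}}

```text
t: 6.38
eef_pos: [0.4875, -0.3927, 0.0901]
tcp_rot: [[-0.002, 1.0, -0.001], [1.0, 0.002, 0.001], [0.001, -0.001, -1.0]]
wrist_force: [-6.0, 6.1, 24.5]
width: 0.0
grip_force: 12.9
```

Call:
{"api": "step_arm", "payload": {
  "targets": [
    {"dx":0,"dy":0,"dz":0.003,"wx":0,"wy":0,"wz":0,"claw":0},
    {"dx":0,"dy":0,"dz":0.005,"wx":0,"wy":0,"wz":0,"claw":0},
    {"dx":0,"dy":0,"dz":0.005,"wx":0,"wy":0,"wz":0,"claw":0}
  ]
}}

```text
t: 6.63
eef_pos: [0.4885, -0.3937, 0.0906]
tcp_rot: [[-0.002, 1.0, 0.001], [1.0, 0.002, -0.001], [-0.001, 0.001, -1.0]]
wrist_force: [-3.4, 3.5, 15.0]
width: -0.0
grip_force: 7.3
```

Call:
{"api": "step_arm", "payload": {
  "targets": [
    {"dx":0,"dy":0,"dz":-0.085,"wx":0,"wy":0,"wz":0,"claw":0},
    {"dx":0,"dy":0,"dz":-0.18,"wx":0,"wy":0,"wz":0,"claw":100},
    {"dx":0,"dy":0,"dz":-0.18,"wx":0,"wy":0,"wz":0,"claw":100},
    {"dx":0,"dy":0,"dz":-0.18,"wx":0,"wy":0,"wz":0,"claw":100}
  ]
}}

```text
t: 6.97
eef_pos: [0.4896, -0.3949, 0.1628]
tcp_rot: [[-0.002, 1.0, 0.005], [1.0, 0.002, -0.006], [-0.006, 0.005, -1.0]]
wrist_force: [0.1, -0.5, -0.1]
width: 0.0362
grip_force: 0.0
```

Call:
{"api": "step_arm", "payload": {
  "targets": [
    {"dx":0,"dy":0,"dz":0,"wx":0,"wy":0,"wz":0,"claw":100},
    {"dx":0,"dy":0,"dz":0,"wx":0,"wy":0,"wz":0,"claw":100},
    {"dx":0,"dy":0,"dz":0,"wx":0,"wy":0,"wz":0,"claw":100}
  ]
}}

```text
t: 7.22
eef_pos: [0.4868, -0.3923, 0.1563]
tcp_rot: [[-0.002, 1.0, -0.003], [1.0, 0.002, 0.003], [0.003, -0.003, -1.0]]
wrist_force: [0.3, -1.0, -0.8]
width: 0.0722
grip_force: 0.0
```

```bash
python3 -c "
from h import *
go((.487,-.392,.045))
s=snap('scene');w=snap('wrist');print(np.round(w['mount'],3).tolist(),np.round(w['intrinsics'],1).tolist())
cv2.imwrite('pics/p5.png',np.vstack([s['pixels'][130:330,:,::-1],w['pixels'][:,:,::-1]])[:600])
print(env.observe()['wrist_force'])"
```

```text
d [-1.000e-04  1.100e-03  2.784e-01] w [-0.0018 -0.0019  0.0014]
[[-0.0, 0.946, 0.325, 0.084], [1.0, 0.001, -0.001, 0.0], [-0.001, 0.325, -0.946, -0.142], [0.0, 0.0, 0.0, 1.0]] [[359.4, 0.0, 275.3], [0.0, 359.4, 207.7], [0.0, 0.0, 1.0]]
[-0.62714527  0.66204394 -0.34862908]
```

View pics/p5.png

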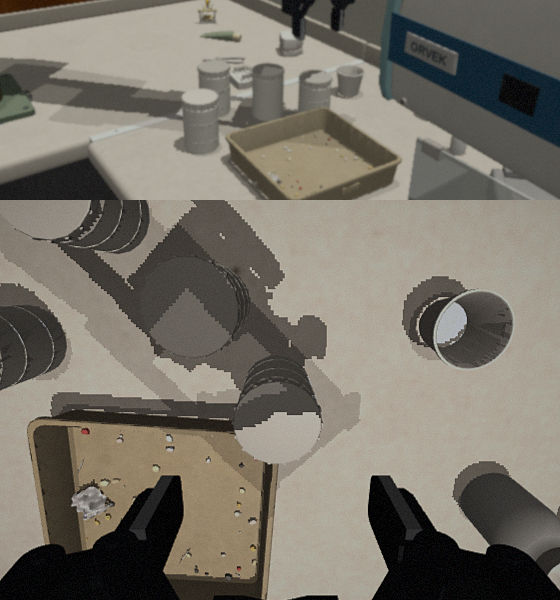

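All four lids are home and D stands upright. In the wrist view (rows less the 200 offset) D's lid is at about (278,222), between the fingers, beside the tray's back corner.

```bash
cat >> h.py <<'E'
def wcam():
    s=env.observe();c=env.camera('wrist');T=np.array(c['mount']);R=np.array(s['tcp_rot'])
    c['position']=np.array(s['eef_pos'])+R@T[:3,3];c['orientation']=R@T[:3,:3];return c
E
python3 -c "
from h import *
c=wcam();print(onz(c,278,222,.09).round(3))
print('tray rim',[onz(c,*p,.044).round(3) for p in((278,240),(30,228))])
go((.487,-.392,.045))"
```

```text
[ 0.489 -0.39   0.09 ]
tray rim [array([ 0.489, -0.423,  0.044]), array([ 0.3  , -0.413,  0.044])]
d [ 1.500e-03 -2.000e-04  2.797e-01] w [-0.0012 -0.0013  0.0013]
```

```bash
cat >> h.py <<'E'
def weigh(n=8):
    a=[];
    for _ in range(n):
        env.camera('top');a.append(env.observe()['wrist_force'][2])
    print('fz',np.round(a,2),'mean',np.mean(a).round(3),'->g',round(-np.mean(a)/9.81*1000))
E
python3 -c "
from h import *
weigh();go((.488,-.391,.045))"
```

```text
fz [ 0.33  0.59 -0.19 -0.34  0.34  0.53  0.2   0.01] mean 0.182 ->g -19
d [6.200e-03 2.000e-04 2.832e-01] w [0.     0.     0.0013]
```

Call:
{"api": "step_arm", "payload": {
  "targets": [
    {"dx":0.002,"dy":0.002,"dz":0.1,"wx":0,"wy":0,"wz":0,"claw":100},
    {"dx":0.002,"dy":0.002,"dz":0.18,"wx":0,"wy":0,"wz":0,"claw":100},
    {"dx":0.002,"dy":0.002,"dz":0.24,"wx":0,"wy":0,"wz":0,"claw":100},
    {"dx":0.002,"dy":0.002,"dz":0.278,"wx":0,"wy":0,"wz":0,"claw":100},
    {"dx":0.002,"dy":0.002,"dz":0.278,"wx":0,"wy":0,"wz":0,"claw":100}
  ]
}}

```text
t: 8.18
eef_pos: [0.4859, -0.3898, 0.0423]
tcp_rot: [[-0.002, 1.0, -0.006], [1.0, 0.002, 0.007], [0.007, -0.006, -1.0]]
wrist_force: [0.5, 1.5, -0.2]
width: 0.0856
grip_force: 0.0
```

Call:
{"api": "step_arm", "payload": {
  "targets": [
    {"dx":0,"dy":0,"dz":0,"wx":0,"wy":0,"wz":0,"claw":50},
    {"dx":0,"dy":0,"dz":0,"wx":0,"wy":0,"wz":0,"claw":50},
    {"dx":0,"dy":0,"dz":0,"wx":0,"wy":0,"wz":0,"claw":50},
    {"dx":0,"dy":0,"dz":0,"wx":0,"wy":0,"wz":0,"claw":50},
    {"dx":0,"dy":0,"dz":0,"wx":0,"wy":0,"wz":0,"claw":50}
  ],
  "force": 40
}}

```text
t: 8.6
eef_pos: [0.4898, -0.394, 0.0494]
tcp_rot: [[-0.002, 1.0, 0.003], [1.0, 0.002, -0.003], [-0.003, 0.003, -1.0]]
wrist_force: [-0.7, -0.3, 4.7]
width: 0.0551
grip_force: 43.5
```

Call:
{"api": "step_arm", "payload": {
  "targets": [
    {"dx":0,"dy":0,"dz":-0.05,"wx":0,"wy":0,"wz":0,"claw":50},
    {"dx":0,"dy":0,"dz":-0.11,"wx":0,"wy":0,"wz":0,"claw":50},
    {"dx":0,"dy":0,"dz":-0.16,"wx":0,"wy":0,"wz":0,"claw":50},
    {"dx":0,"dy":0,"dz":-0.18,"wx":0,"wy":0,"wz":0,"claw":50},
    {"dx":0,"dy":0,"dz":-0.18,"wx":0,"wy":0,"wz":0,"claw":50}
  ]
}}

```text
t: 9.02
eef_pos: [0.4901, -0.394, 0.1219]
tcp_rot: [[-0.002, 1.0, 0.004], [1.0, 0.002, -0.004], [-0.004, 0.004, -1.0]]
wrist_force: [0.5, -1.0, -4.2]
width: 0.0556
grip_force: 43.9
```

Call:
{"api": "step_arm", "payload": {
  "targets": [
    {"dx":0,"dy":0,"dz":0,"wx":0,"wy":0,"wz":0,"claw":50},
    {"dx":0,"dy":0,"dz":0,"wx":0,"wy":0,"wz":0,"claw":50},
    {"dx":0,"dy":0,"dz":0,"wx":0,"wy":0,"wz":0,"claw":50}
  ]
}}

```text
t: 9.27
eef_pos: [0.4875, -0.3914, 0.1168]
tcp_rot: [[-0.002, 1.0, -0.003], [1.0, 0.002, 0.003], [0.003, -0.003, -1.0]]
wrist_force: [0.2, 0.7, -3.7]
width: 0.0549
grip_force: 43.9
```

```bash
python3 -c "
from h import *
weigh(10);o=env.observe();print(o['width'],o['eef_pos'])"
```

```text
fz [-3.3  -3.05 -3.17 -2.39 -3.57 -3.68 -3.12 -2.9  -2.45 -3.33] mean -3.096 ->g 316
0.05541550674292472 [ 0.48870935 -0.39265378  0.1190897 ]
```

D weighs about 325 g, in or near the either-way band, so it goes in the tray.

Call:
{"api": "step_arm", "payload": {
  "targets": [
    {"dx":-0.08,"dy":-0.032,"dz":0,"wx":0,"wy":0,"wz":0,"claw":50},
    {"dx":-0.16,"dy":-0.064,"dz":0,"wx":0,"wy":0,"wz":0,"claw":50},
    {"dx":-0.24,"dy":-0.096,"dz":0,"wx":0,"wy":0,"wz":0,"claw":50},
    {"dx":-0.32,"dy":-0.128,"dz":0,"wx":0,"wy":0,"wz":0,"claw":50},
    {"dx":-0.4,"dy":-0.16,"dz":0,"wx":0,"wy":0,"wz":0,"claw":50}
  ]
}}

```text
t: 10.18
eef_pos: [0.4244, -0.5541, 0.1192]
tcp_rot: [[-0.002, 1.0, 0.0], [1.0, 0.002, -0.0], [-0.0, 0.0, -1.0]]
wrist_force: [0.5, 0.3, -3.5]
width: 0.0551
grip_force: 43.6
```

Call:
{"api": "step_arm", "payload": {
  "targets": [
    {"dx":0,"dy":0,"dz":0,"wx":0,"wy":0,"wz":0,"claw":50},
    {"dx":0,"dy":0,"dz":0,"wx":0,"wy":0,"wz":0,"claw":50},
    {"dx":0,"dy":0,"dz":0,"wx":0,"wy":0,"wz":0,"claw":50},
    {"dx":0,"dy":0,"dz":0,"wx":0,"wy":0,"wz":0,"claw":50}
  ]
}}

```text
t: 10.52
eef_pos: [0.4254, -0.5515, 0.1187]
tcp_rot: [[-0.003, 1.0, -0.0], [1.0, 0.003, 0.001], [0.001, -0.0, -1.0]]
wrist_force: [0.8, -0.1, -3.2]
width: 0.0551
grip_force: 43.9
```

```bash
python3 -c "
from h import *
weigh(6);go((.424,-.552,.051))
c=wcam();cv2.imwrite('pics/w6.png',c['pixels'][:,:,::-1])"
```

```text
fz [-3.19 -4.01 -3.34 -3.29 -3.69 -3.05] mean -3.427 ->g 349
d [ 0.0002 -0.0038  0.1706] w [0.     0.     0.0021]
```

View pics/w6.png

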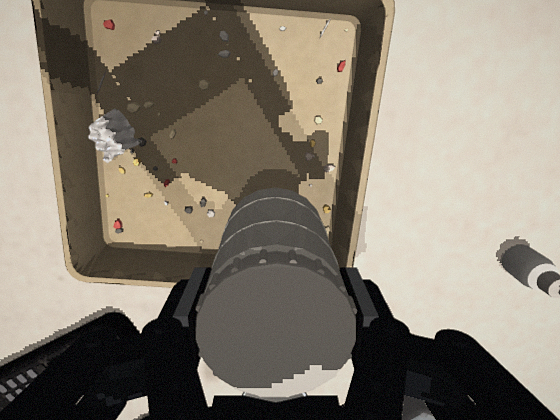

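The held jar D fills (200–355, 190–385). The tray floor's corners are at about (105,243) on the left and (350,20) on the right, with a strip of shiny debris at (110,135).

```bash
python3 -c "
from h import *
c=wcam()
for p in((105,243),(190,247),(352,30),(345,130),(92,5),(105,200)): print(p,onz(c,*p,.0025).round(3))
print([onz(c,*p,.044).round(3) for p in((395,0),(75,282),(37,0),(367,230))])"
```

```text
(105, 243) [ 0.292 -0.587  0.003]
(190, 247) [ 0.358 -0.591  0.003]
(352, 30) [ 0.476 -0.435  0.003]
(345, 130) [ 0.475 -0.499  0.003]
(92, 5) [ 0.309 -0.421  0.003]
(105, 200) [ 0.297 -0.552  0.003]
[array([ 0.489, -0.426,  0.044]), array([ 0.288, -0.598,  0.044]), array([ 0.298, -0.426,  0.044]), array([ 0.486, -0.559,  0.044])]
```

Call:
{"api": "step_arm", "payload": {
  "targets": [
    {"dx":-0.01,"dy":0.008,"dz":0.04,"wx":0,"wy":0,"wz":0,"claw":50},
    {"dx":-0.01,"dy":0.008,"dz":0.08,"wx":0,"wy":0,"wz":0,"claw":50},
    {"dx":-0.01,"dy":0.008,"dz":0.12,"wx":0,"wy":0,"wz":0,"claw":50},
    {"dx":-0.01,"dy":0.008,"dz":0.15,"wx":0,"wy":0,"wz":0,"claw":50},
    {"dx":-0.01,"dy":0.008,"dz":0.16,"wx":0,"wy":0,"wz":0,"claw":50}
  ]
}}

```text
t: 11.33
eef_pos: [0.4271, -0.5548, 0.0521]
tcp_rot: [[-0.002, 1.0, -0.003], [1.0, 0.002, 0.005], [0.005, -0.003, -1.0]]
wrist_force: [-2.3, 4.6, 14.1]
width: 0.0552
grip_force: 45.8
```

Call:
{"api": "step_arm", "payload": {
  "targets": [
    {"dx":0,"dy":0,"dz":0.005,"wx":0,"wy":0,"wz":0,"claw":50},
    {"dx":0,"dy":0,"dz":0.01,"wx":0,"wy":0,"wz":0,"claw":50},
    {"dx":0,"dy":0,"dz":0.01,"wx":0,"wy":0,"wz":0,"claw":50}
  ]
}}

```text
t: 11.58
eef_pos: [0.4287, -0.5575, 0.0522]
tcp_rot: [[-0.002, 1.0, 0.001], [1.0, 0.002, -0.002], [-0.002, 0.001, -1.0]]
wrist_force: [0.4, 0.6, -2.1]
width: 0.0552
grip_force: 44.0
```

Call:
{"api": "step_arm", "payload": {
  "targets": [
    {"dx":0,"dy":0,"dz":0.003,"wx":0,"wy":0,"wz":0,"claw":50},
    {"dx":0,"dy":0,"dz":0.003,"wx":0,"wy":0,"wz":0,"claw":50},
    {"dx":0,"dy":0,"dz":0.003,"wx":0,"wy":0,"wz":0,"claw":85},
    {"dx":0,"dy":0,"dz":0.003,"wx":0,"wy":0,"wz":0,"claw":85},
    {"dx":0,"dy":0,"dz":0.003,"wx":0,"wy":0,"wz":0,"claw":85}
  ]
}}

```text
t: 12.0
eef_pos: [0.4285, -0.5572, 0.0503]
tcp_rot: [[-0.002, 1.0, 0.001], [1.0, 0.002, -0.001], [-0.001, 0.001, -1.0]]
wrist_force: [0.9, -0.3, -0.1]
width: 0.0726
grip_force: 0.0
```

Call:
{"api": "step_arm", "payload": {
  "targets": [
    {"dx":0,"dy":0,"dz":-0.05,"wx":0,"wy":0,"wz":0,"claw":85},
    {"dx":0,"dy":0,"dz":-0.13,"wx":0,"wy":0,"wz":0,"claw":85},
    {"dx":0,"dy":0,"dz":-0.21,"wx":0,"wy":0,"wz":0,"claw":85},
    {"dx":0,"dy":0,"dz":-0.28,"wx":0,"wy":0,"wz":0,"claw":100},
    {"dx":0,"dy":0,"dz":-0.28,"wx":0,"wy":0,"wz":0,"claw":100}
  ]
}}

```text
t: 12.42
eef_pos: [0.4309, -0.5611, 0.171]
tcp_rot: [[-0.002, 1.0, 0.008], [1.0, 0.002, -0.013], [-0.013, 0.008, -1.0]]
wrist_force: [1.4, -1.7, 0.5]
width: 0.0853
grip_force: 0.0
```

```bash
python3 -c "
from h import *
s=snap('scene');t=snap('top')
cv2.imwrite('pics/p7.png',np.vstack([s['pixels'][130:350,:,::-1],t['pixels'][50:430,:,::-1]])[:600])
weigh(6);print(env.observe()['eef_pos'])"
```

```text
fz [-0.15 -0.75 -0.18 -0.02 -0.19  0.48] mean -0.135 ->g 14
[ 0.42758083 -0.55573421  0.1595901 ]
```

View pics/p7.png

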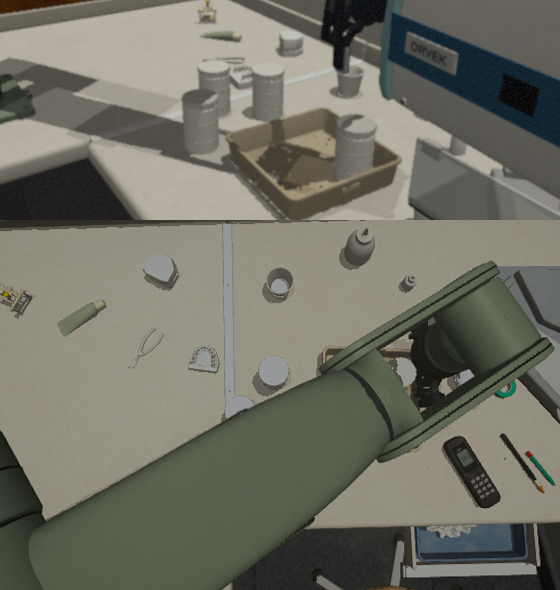

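D stands upright in the tray at (355,150), and the other three jars are unmoved. Next is C.

Call:
{"api": "step_arm", "payload": {
  "targets": [
    {"dx":0.58,"dy":0.026,"dz":0,"wx":0,"wy":0,"wz":0,"claw":100},
    {"dx":0.58,"dy":0.026,"dz":0,"wx":0,"wy":0,"wz":0,"claw":100},
    {"dx":0.58,"dy":0.026,"dz":0,"wx":0,"wy":0,"wz":0,"claw":100},
    {"dx":0.58,"dy":0.026,"dz":0,"wx":0,"wy":0,"wz":0,"claw":100},
    {"dx":0.58,"dy":0.026,"dz":0,"wx":0,"wy":0,"wz":0,"claw":100}
  ]
}}

```text
t: 13.23
eef_pos: [0.4364, -0.3464, 0.1607]
tcp_rot: [[-0.001, 1.0, -0.001], [1.0, 0.001, 0.002], [0.002, -0.001, -1.0]]
wrist_force: [0.6, 0.0, 0.5]
width: 0.0853
grip_force: 0.0
```

```bash
cat >> h.py <<'E'
def lids(z=.09):
    """lid-sized bright discs seen by the wrist camera"""
    c=wcam();g=cv2.GaussianBlur(cv2.cvtColor(c['pixels'],cv2.COLOR_RGB2GRAY),(5,5),0)
    r=cv2.HoughCircles(g,cv2.HOUGH_GRADIENT,1,40,param1=60,param2=22,minRadius=35,maxRadius=75)
    for u,v,q in ([] if r is None else r[0][:6]): print('circ',u,v,q,onz(c,u,v,z).round(3))
    return c
E
python3 -c "
from h import *
import time
for _ in range(4): env.camera('top')
go((.438,-.324,.047));lids()"
```

```text
d [0.058  0.003  0.2857] w [-0.0006 -0.0003  0.0028]
circ 277.5 180.5 45.2 [ 0.439 -0.319  0.09 ]
circ 156.5 66.5 57.6 [ 0.371 -0.255  0.09 ]
circ 40.5 235.5 53.0 [ 0.286 -0.356  0.09 ]
circ 530.5 198.5 41.2 [ 0.596 -0.33   0.09 ]
circ 84.5 199.5 38.6 [ 0.318 -0.332  0.09 ]
circ 154.5 309.5 57.7 [ 0.354 -0.412  0.09 ]
```

Call:
{"api": "step_arm", "payload": {
  "targets": [
    {"dx":0.06,"dy":0.004,"dz":0.02,"wx":0,"wy":0,"wz":0,"claw":100},
    {"dx":0.06,"dy":0.004,"dz":0.11,"wx":0,"wy":0,"wz":0,"claw":100},
    {"dx":0.06,"dy":0.004,"dz":0.19,"wx":0,"wy":0,"wz":0,"claw":100},
    {"dx":0.06,"dy":0.004,"dz":0.25,"wx":0,"wy":0,"wz":0,"claw":100},
    {"dx":0.06,"dy":0.004,"dz":0.285,"wx":0,"wy":0,"wz":0,"claw":100}
  ]
}}

```text
t: 13.9
eef_pos: [0.4371, -0.3249, 0.0444]
tcp_rot: [[-0.0, 1.0, -0.003], [1.0, 0.0, 0.003], [0.003, -0.003, -1.0]]
wrist_force: [-0.5, 0.1, -1.2]
width: 0.0854
grip_force: 0.0
```

Call:
{"api": "step_arm", "payload": {
  "targets": [
    {"dx":0,"dy":0,"dz":0,"wx":0,"wy":0,"wz":0,"claw":50},
    {"dx":0,"dy":0,"dz":0,"wx":0,"wy":0,"wz":0,"claw":50},
    {"dx":0,"dy":0,"dz":0,"wx":0,"wy":0,"wz":0,"claw":50},
    {"dx":0,"dy":0,"dz":0,"wx":0,"wy":0,"wz":0,"claw":50},
    {"dx":0,"dy":0,"dz":0,"wx":0,"wy":0,"wz":0,"claw":50}
  ]
}}

```text
t: 14.32
eef_pos: [0.4392, -0.3255, 0.0489]
tcp_rot: [[-0.002, 1.0, 0.001], [1.0, 0.002, -0.001], [-0.001, 0.001, -1.0]]
wrist_force: [0.1, 1.1, -3.3]
width: 0.0551
grip_force: 42.8
```

Call:
{"api": "step_arm", "payload": {
  "targets": [
    {"dx":0,"dy":0,"dz":-0.05,"wx":0,"wy":0,"wz":0,"claw":50},
    {"dx":0,"dy":0,"dz":-0.11,"wx":0,"wy":0,"wz":0,"claw":50},
    {"dx":0,"dy":0,"dz":-0.16,"wx":0,"wy":0,"wz":0,"claw":50},
    {"dx":0,"dy":0,"dz":-0.18,"wx":0,"wy":0,"wz":0,"claw":50},
    {"dx":0,"dy":0,"dz":-0.18,"wx":0,"wy":0,"wz":0,"claw":50}
  ]
}}

```text
t: 14.73
eef_pos: [0.4404, -0.3263, 0.1231]
tcp_rot: [[-0.002, 1.0, 0.005], [1.0, 0.002, -0.005], [-0.005, 0.005, -1.0]]
wrist_force: [0.9, -0.2, -2.9]
width: 0.0549
grip_force: 44.1
```

```bash
python3 -c "
from h import *
for _ in range(4): env.camera('top')
weigh(10);o=env.observe();print(o['width'],o['eef_pos'],o['grip_force'])"
```

```text
fz [-3.42 -4.09 -3.85 -3.14 -1.87 -1.54 -3.25 -3.71 -3.91 -3.1 ] mean -3.189 ->g 325
0.05538981849631567 [ 0.43865746 -0.32459416  0.11977722] 44.08685311675072
```

C weighs about 325 g, so it goes in the tray too.

Call:
{"api": "step_arm", "payload": {
  "targets": [
    {"dx":-0.075,"dy":-0.004,"dz":0,"wx":0,"wy":0,"wz":0,"claw":50},
    {"dx":-0.15,"dy":-0.008,"dz":0,"wx":0,"wy":0,"wz":0,"claw":50},
    {"dx":-0.225,"dy":-0.012,"dz":0,"wx":0,"wy":0,"wz":0,"claw":50},
    {"dx":-0.3,"dy":-0.016,"dz":0,"wx":0,"wy":0,"wz":0,"claw":50},
    {"dx":-0.366,"dy":-0.02,"dz":0,"wx":0,"wy":0,"wz":0,"claw":50}
  ]
}}

```text
t: 15.85
eef_pos: [0.4308, -0.473, 0.1199]
tcp_rot: [[-0.002, 1.0, 0.0], [1.0, 0.002, -0.001], [-0.001, 0.0, -1.0]]
wrist_force: [-0.1, 0.4, -3.7]
width: 0.0552
grip_force: 43.8
```

```bash
python3 -c "
from h import *
for _ in range(4): env.camera('top')
weigh(12);go((.431,-.471,.0515))"
```

```text
fz [-3.62 -2.55 -2.89 -3.31 -3.01 -3.25 -3.09 -3.92 -3.12 -2.58 -2.1  -2.65] mean -3.007 ->g 306
d [-0.0004 -0.0002  0.1712] w [0.     0.0001 0.0015]
```

Call:
{"api": "step_arm", "payload": {
  "targets": [
    {"dx":0,"dy":0,"dz":0.04,"wx":0,"wy":0,"wz":0,"claw":50},
    {"dx":0,"dy":0,"dz":0.08,"wx":0,"wy":0,"wz":0,"claw":50},
    {"dx":0,"dy":0,"dz":0.12,"wx":0,"wy":0,"wz":0,"claw":50},
    {"dx":0,"dy":0,"dz":0.145,"wx":0,"wy":0,"wz":0,"claw":50},
    {"dx":0,"dy":0,"dz":0.16,"wx":0,"wy":0,"wz":0,"claw":50}
  ]
}}

```text
t: 17.07
eef_pos: [0.4302, -0.47, 0.054]
tcp_rot: [[-0.002, 1.0, -0.002], [1.0, 0.002, 0.003], [0.003, -0.002, -1.0]]
wrist_force: [-0.2, 0.1, -4.1]
width: 0.0549
grip_force: 43.9
```

Call:
{"api": "step_arm", "payload": {
  "targets": [
    {"dx":0,"dy":0,"dz":0.005,"wx":0,"wy":0,"wz":0,"claw":50},
    {"dx":0,"dy":0,"dz":0.01,"wx":0,"wy":0,"wz":0,"claw":50},
    {"dx":0,"dy":0,"dz":0.012,"wx":0,"wy":0,"wz":0,"claw":50},
    {"dx":0,"dy":0,"dz":0.012,"wx":0,"wy":0,"wz":0,"claw":50}
  ]
}}

```text
t: 17.4
eef_pos: [0.4314, -0.4716, 0.052]
tcp_rot: [[-0.002, 1.0, 0.001], [1.0, 0.002, -0.001], [-0.001, 0.001, -1.0]]
wrist_force: [-0.3, -0.1, -2.9]
width: 0.0549
grip_force: 43.9
```

Call:
{"api": "step_arm", "payload": {
  "targets": [
    {"dx":0,"dy":0,"dz":0.004,"wx":0,"wy":0,"wz":0,"claw":50},
    {"dx":0,"dy":0,"dz":0.004,"wx":0,"wy":0,"wz":0,"claw":50}
  ]
}}

```text
t: 17.57
eef_pos: [0.4316, -0.4719, 0.0511]
tcp_rot: [[-0.002, 1.0, 0.001], [1.0, 0.002, -0.002], [-0.002, 0.001, -1.0]]
wrist_force: [-0.5, 1.3, 2.4]
width: 0.0555
grip_force: 44.2
```

Call:
{"api": "step_arm", "payload": {
  "targets": [
    {"dx":0,"dy":0,"dz":0,"wx":0,"wy":0,"wz":0,"claw":85},
    {"dx":0,"dy":0,"dz":0,"wx":0,"wy":0,"wz":0,"claw":85},
    {"dx":0,"dy":0,"dz":0,"wx":0,"wy":0,"wz":0,"claw":85}
  ]
}}

```text
t: 17.82
eef_pos: [0.4313, -0.4715, 0.0501]
tcp_rot: [[-0.002, 1.0, 0.001], [1.0, 0.002, -0.001], [-0.001, 0.001, -1.0]]
wrist_force: [-0.4, -0.5, -0.6]
width: 0.0726
grip_force: 0.0
```

Call:
{"api": "step_arm", "payload": {
  "targets": [
    {"dx":0,"dy":0,"dz":-0.05,"wx":0,"wy":0,"wz":0,"claw":85},
    {"dx":0,"dy":0,"dz":-0.13,"wx":0,"wy":0,"wz":0,"claw":85},
    {"dx":0,"dy":0,"dz":-0.21,"wx":0,"wy":0,"wz":0,"claw":85},
    {"dx":0,"dy":0,"dz":-0.28,"wx":0,"wy":0,"wz":0,"claw":100},
    {"dx":0,"dy":0,"dz":-0.28,"wx":0,"wy":0,"wz":0,"claw":100}
  ]
}}

```text
t: 18.23
eef_pos: [0.434, -0.4752, 0.1699]
tcp_rot: [[-0.002, 1.0, 0.008], [1.0, 0.002, -0.012], [-0.012, 0.008, -1.0]]
wrist_force: [0.3, -0.6, 1.7]
width: 0.0852
grip_force: 0.0
```

```bash
python3 -c "
from h import *
s=snap('scene','p8.png')
weigh(8);go((.366,-.26,.16))"
```

```text
fz [-0.15 -1.01 -1.29  0.22 -0.64 -0.29 -0.5   0.49] mean -0.396 ->g 40
d [ 0.5259 -0.16    0.001 ] w [-0.0011 -0.0016  0.0013]
```

View pics/p8.png

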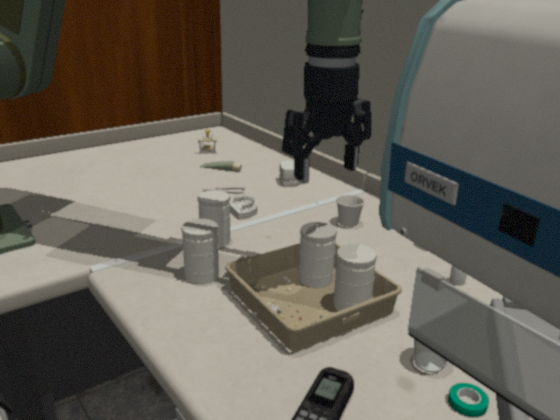

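C and D both stand in the tray, at (318,255) and (355,280). Jars B (215,215) and A (200,250) are unmoved. Going to B.

Call:
{"api": "step_arm", "payload": {
  "targets": [
    {"dx":0.105,"dy":-0.032,"dz":0,"wx":0,"wy":0,"wz":0,"claw":100},
    {"dx":0.205,"dy":-0.064,"dz":0,"wx":0,"wy":0,"wz":0,"claw":100},
    {"dx":0.305,"dy":-0.096,"dz":0,"wx":0,"wy":0,"wz":0,"claw":100},
    {"dx":0.4,"dy":-0.128,"dz":0,"wx":0,"wy":0,"wz":0,"claw":100},
    {"dx":0.49,"dy":-0.15,"dz":0,"wx":0,"wy":0,"wz":0,"claw":100}
  ]
}}

```text
t: 19.1
eef_pos: [0.369, -0.2727, 0.1604]
tcp_rot: [[-0.001, 1.0, -0.002], [1.0, 0.001, 0.002], [0.002, -0.002, -1.0]]
wrist_force: [0.6, 0.0, 0.2]
width: 0.0854
grip_force: 0.0
```

```bash
python3 -c "
from h import *
for _ in range(4): env.camera('top')
go((.366,-.26,.047));lids()"
```

```text
d [ 0.0356 -0.0107  0.2855] w [-0.0001  0.0001  0.0023]
circ 267.5 197.5 41.9 [ 0.366 -0.257  0.09 ]
circ 168.5 304.5 41.1 [ 0.297 -0.335  0.09 ]
circ 427.5 85.5 41.9 [ 0.456 -0.191  0.09 ]
circ 257.5 356.5 41.1 [ 0.358 -0.379  0.09 ]
circ 207.5 171.5 57.7 [ 0.329 -0.241  0.09 ]
```

Call:
{"api": "step_arm", "payload": {
  "targets": [
    {"dx":0.037,"dy":-0.01,"dz":0.02,"wx":0,"wy":0,"wz":0,"claw":100},
    {"dx":0.037,"dy":-0.01,"dz":0.11,"wx":0,"wy":0,"wz":0,"claw":100},
    {"dx":0.037,"dy":-0.01,"dz":0.19,"wx":0,"wy":0,"wz":0,"claw":100},
    {"dx":0.037,"dy":-0.01,"dz":0.25,"wx":0,"wy":0,"wz":0,"claw":100},
    {"dx":0.037,"dy":-0.01,"dz":0.285,"wx":0,"wy":0,"wz":0,"claw":100}
  ]
}}

```text
t: 19.77
eef_pos: [0.3658, -0.2607, 0.0448]
tcp_rot: [[-0.001, 1.0, -0.002], [1.0, 0.001, 0.002], [0.002, -0.002, -1.0]]
wrist_force: [-0.7, 0.5, 0.6]
width: 0.0858
grip_force: 0.0
```

Call:
{"api": "step_arm", "payload": {
  "targets": [
    {"dx":0,"dy":0,"dz":0,"wx":0,"wy":0,"wz":0,"claw":50},
    {"dx":0,"dy":0,"dz":0,"wx":0,"wy":0,"wz":0,"claw":50},
    {"dx":0,"dy":0,"dz":0,"wx":0,"wy":0,"wz":0,"claw":50},
    {"dx":0,"dy":0,"dz":0,"wx":0,"wy":0,"wz":0,"claw":50},
    {"dx":0,"dy":0,"dz":0,"wx":0,"wy":0,"wz":0,"claw":50}
  ]
}}

```text
t: 20.18
eef_pos: [0.3673, -0.2613, 0.0485]
tcp_rot: [[-0.002, 1.0, 0.002], [1.0, 0.002, -0.002], [-0.002, 0.002, -1.0]]
wrist_force: [-0.0, -0.5, -1.5]
width: 0.0555
grip_force: 42.6
```

Call:
{"api": "step_arm", "payload": {
  "targets": [
    {"dx":0,"dy":0,"dz":-0.05,"wx":0,"wy":0,"wz":0,"claw":50},
    {"dx":0,"dy":0,"dz":-0.11,"wx":0,"wy":0,"wz":0,"claw":50},
    {"dx":0,"dy":0,"dz":-0.16,"wx":0,"wy":0,"wz":0,"claw":50},
    {"dx":0,"dy":0,"dz":-0.18,"wx":0,"wy":0,"wz":0,"claw":50},
    {"dx":0,"dy":0,"dz":-0.18,"wx":0,"wy":0,"wz":0,"claw":50}
  ]
}}

```text
t: 20.6
eef_pos: [0.3683, -0.262, 0.1223]
tcp_rot: [[-0.002, 1.0, 0.005], [1.0, 0.002, -0.005], [-0.005, 0.005, -1.0]]
wrist_force: [-0.6, -0.4, -2.6]
width: 0.0555
grip_force: 43.7
```

```bash
python3 -c "
from h import *
for _ in range(4): env.camera('top')
weigh(12);o=env.observe();print(o['width'],o['eef_pos'],o['grip_force'])"
```

```text
fz [-2.37 -1.78 -2.37 -2.21 -3.21 -2.26 -2.27 -1.33 -2.21 -3.01 -2.49 -1.8 ] mean -2.274 ->g 232
0.05541476735699837 [ 0.36658114 -0.26035991  0.11949243] 43.70121091604233
```

B weighs about 232 g, so it goes in the tray.

Call:
{"api": "step_arm", "payload": {
  "targets": [
    {"dx":-0.08,"dy":0,"dz":-0.06,"wx":0,"wy":0,"wz":0,"claw":50},
    {"dx":-0.17,"dy":-0.01,"dz":-0.06,"wx":0,"wy":0,"wz":0,"claw":50},
    {"dx":-0.26,"dy":-0.02,"dz":-0.06,"wx":0,"wy":0,"wz":0,"claw":50},
    {"dx":-0.35,"dy":-0.03,"dz":-0.06,"wx":0,"wy":0,"wz":0,"claw":50},
    {"dx":-0.44,"dy":-0.04,"dz":-0.06,"wx":0,"wy":0,"wz":0,"claw":50}
  ]
}}

```text
t: 21.82
eef_pos: [0.3506, -0.438, 0.1437]
tcp_rot: [[-0.002, 1.0, 0.0], [1.0, 0.002, -0.0], [-0.0, 0.0, -1.0]]
wrist_force: [1.4, -0.1, -1.8]
width: 0.0552
grip_force: 43.9
```

Call:
{"api": "step_arm", "payload": {
  "targets": [
    {"dx":-0.09,"dy":-0.004,"dz":0,"wx":0,"wy":0,"wz":0,"claw":50},
    {"dx":-0.18,"dy":-0.008,"dz":0,"wx":0,"wy":0,"wz":0,"claw":50},
    {"dx":-0.25,"dy":-0.01,"dz":0,"wx":0,"wy":0,"wz":0,"claw":50},
    {"dx":-0.29,"dy":-0.012,"dz":0,"wx":0,"wy":0,"wz":0,"claw":50},
    {"dx":-0.299,"dy":-0.012,"dz":0,"wx":0,"wy":0,"wz":0,"claw":50}
  ]
}}

```text
t: 22.23
eef_pos: [0.3454, -0.5595, 0.1433]
tcp_rot: [[0.001, 1.0, 0.0], [1.0, -0.001, -0.002], [-0.002, 0.0, -1.0]]
wrist_force: [-0.2, 0.0, -1.5]
width: 0.0553
grip_force: 43.8
```

```bash
python3 -c "
from h import *
weigh(5);go((.346,-.556,.052))
c=wcam();t=snap('top');print('foil',onz(t,367,265,.0025).round(3))
cv2.imwrite('pics/w9.png',c['pixels'][:,:,::-1])"
```

```text
fz [-2.88 -2.61 -2.95 -1.56 -2.17] mean -2.436 ->g 248
d [-0.0046 -0.0012  0.2276] w [-0.0003 -0.0012  0.002 ]
foil [ 0.316 -0.504  0.002]
```

View pics/w9.png

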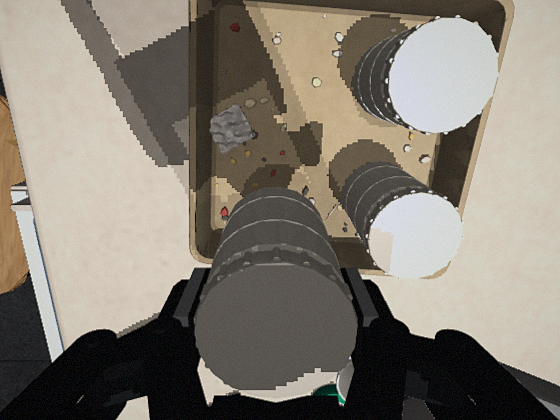

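The free -x corner of the tray is below the held jar B, with C at (440,75) and D at (415,235). The foil patch at (232,128) is clear of the landing spot.

Call:
{"api": "step_arm", "payload": {
  "targets": [
    {"dx":-0.004,"dy":0,"dz":0.07,"wx":0,"wy":0,"wz":0,"claw":50},
    {"dx":-0.004,"dy":0,"dz":0.13,"wx":0,"wy":0,"wz":0,"claw":50},
    {"dx":-0.004,"dy":0,"dz":0.18,"wx":0,"wy":0,"wz":0,"claw":50},
    {"dx":-0.004,"dy":0,"dz":0.205,"wx":0,"wy":0,"wz":0,"claw":50},
    {"dx":-0.004,"dy":0,"dz":0.215,"wx":0,"wy":0,"wz":0,"claw":50}
  ]
}}

```text
t: 23.0
eef_pos: [0.3458, -0.5551, 0.055]
tcp_rot: [[-0.003, 1.0, -0.002], [1.0, 0.003, 0.004], [0.004, -0.002, -1.0]]
wrist_force: [-0.9, -0.0, -2.8]
width: 0.055
grip_force: 43.9
```

Call:
{"api": "step_arm", "payload": {
  "targets": [
    {"dx":0,"dy":0,"dz":0.005,"wx":0,"wy":0,"wz":0,"claw":50},
    {"dx":0,"dy":0,"dz":0.01,"wx":0,"wy":0,"wz":0,"claw":50},
    {"dx":0,"dy":0,"dz":0.014,"wx":0,"wy":0,"wz":0,"claw":50},
    {"dx":0,"dy":0,"dz":0.014,"wx":0,"wy":0,"wz":0,"claw":50}
  ]
}}

```text
t: 23.33
eef_pos: [0.3468, -0.5584, 0.0531]
tcp_rot: [[-0.002, 1.0, 0.001], [1.0, 0.002, -0.002], [-0.002, 0.001, -1.0]]
wrist_force: [0.2, 0.4, -2.0]
width: 0.0553
grip_force: 43.9
```

Call:
{"api": "step_arm", "payload": {
  "targets": [
    {"dx":0,"dy":0,"dz":0.005,"wx":0,"wy":0,"wz":0,"claw":50},
    {"dx":0,"dy":0,"dz":0.006,"wx":0,"wy":0,"wz":0,"claw":50},
    {"dx":0,"dy":0,"dz":0.006,"wx":0,"wy":0,"wz":0,"claw":50}
  ]
}}

```text
t: 23.58
eef_pos: [0.3467, -0.5585, 0.0508]
tcp_rot: [[-0.002, 1.0, 0.001], [1.0, 0.002, -0.002], [-0.002, 0.001, -1.0]]
wrist_force: [0.1, 0.2, 0.7]
width: 0.0548
grip_force: 44.0
```

Call:
{"api": "step_arm", "payload": {
  "targets": [
    {"dx":0,"dy":0,"dz":0,"wx":0,"wy":0,"wz":0,"claw":72},
    {"dx":0,"dy":0,"dz":0,"wx":0,"wy":0,"wz":0,"claw":72},
    {"dx":0,"dy":0,"dz":0,"wx":0,"wy":0,"wz":0,"claw":72}
  ]
}}

```text
t: 23.83
eef_pos: [0.3464, -0.5577, 0.0497]
tcp_rot: [[-0.002, 1.0, 0.0], [1.0, 0.002, -0.0], [-0.0, 0.0, -1.0]]
wrist_force: [-0.0, -0.2, 0.4]
width: 0.0618
grip_force: 0.0
```

Call:
{"api": "step_arm", "payload": {
  "targets": [
    {"dx":0,"dy":0,"dz":-0.04,"wx":0,"wy":0,"wz":0,"claw":72},
    {"dx":0,"dy":0,"dz":-0.12,"wx":0,"wy":0,"wz":0,"claw":72},
    {"dx":0,"dy":0,"dz":-0.2,"wx":0,"wy":0,"wz":0,"claw":72},
    {"dx":0,"dy":0,"dz":-0.28,"wx":0,"wy":0,"wz":0,"claw":100},
    {"dx":0,"dy":0,"dz":-0.28,"wx":0,"wy":0,"wz":0,"claw":100}
  ]
}}

```text
t: 24.25
eef_pos: [0.3486, -0.5623, 0.1705]
tcp_rot: [[-0.002, 1.0, 0.006], [1.0, 0.002, -0.014], [-0.014, 0.006, -1.0]]
wrist_force: [0.7, -1.0, 2.3]
width: 0.0826
grip_force: 0.0
```

```bash
python3 -c "
from h import *
s=snap('scene','p10.png')
weigh(5);go((.287,-.353,.16))"
```

```text
fz [-0.8  -0.53 -1.23 -0.84  0.02] mean -0.677 ->g 69
d [ 0.5082 -0.1457  0.    ] w [-0.0012 -0.0026  0.0013]
```

View pics/p10.png

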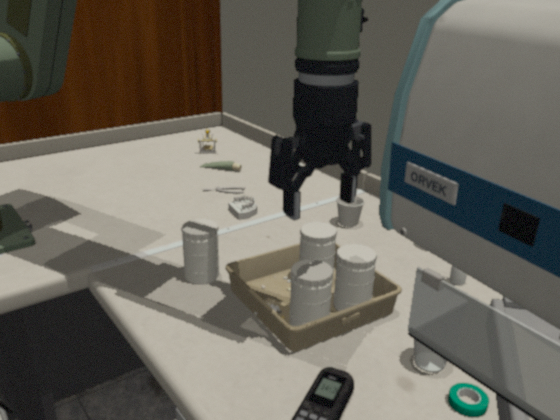

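Three jars stand in the tray. A is alone on the bench at (200,250).

Call:
{"api": "step_arm", "payload": {
  "targets": [
    {"dx":0.1,"dy":-0.03,"dz":0,"wx":0,"wy":0,"wz":0,"claw":100},
    {"dx":0.2,"dy":-0.06,"dz":0,"wx":0,"wy":0,"wz":0,"claw":100},
    {"dx":0.3,"dy":-0.09,"dz":0,"wx":0,"wy":0,"wz":0,"claw":100},
    {"dx":0.4,"dy":-0.12,"dz":0,"wx":0,"wy":0,"wz":0,"claw":100},
    {"dx":0.48,"dy":-0.14,"dz":0,"wx":0,"wy":0,"wz":0,"claw":100}
  ]
}}

```text
t: 24.97
eef_pos: [0.2881, -0.3616, 0.1591]
tcp_rot: [[-0.002, 1.0, -0.003], [1.0, 0.002, 0.005], [0.005, -0.003, -1.0]]
wrist_force: [0.2, 0.7, -0.1]
width: 0.0853
grip_force: 0.0
```

```bash
python3 -c "
from h import *
for _ in range(4): env.camera('top')
weigh(4);go((.287,-.353,.047));lids()"
```

```text
fz [ 0.56  0.46 -0.52 -0.01] mean 0.125 ->g -13
d [ 0.0358 -0.0085  0.2867] w [0.0002 0.0006 0.0009]
circ 269.5 196.5 44.4 [ 0.287 -0.35   0.09 ]
circ 340.5 308.5 74.4 [ 0.336 -0.431  0.09 ]
circ 324.5 347.5 47.9 [ 0.327 -0.465  0.09 ]
circ 465.5 292.5 47.8 [ 0.421 -0.419  0.09 ]
circ 430.5 312.5 53.3 [ 0.399 -0.435  0.09 ]
```

Call:
{"api": "step_arm", "payload": {
  "targets": [
    {"dx":0.038,"dy":-0.008,"dz":0.02,"wx":0,"wy":0,"wz":0,"claw":100},
    {"dx":0.038,"dy":-0.008,"dz":0.11,"wx":0,"wy":0,"wz":0,"claw":100},
    {"dx":0.038,"dy":-0.008,"dz":0.19,"wx":0,"wy":0,"wz":0,"claw":100},
    {"dx":0.038,"dy":-0.008,"dz":0.25,"wx":0,"wy":0,"wz":0,"claw":100},
    {"dx":0.038,"dy":-0.008,"dz":0.285,"wx":0,"wy":0,"wz":0,"claw":100}
  ]
}}

```text
t: 25.83
eef_pos: [0.2858, -0.3494, 0.0446]
tcp_rot: [[-0.001, 1.0, -0.002], [1.0, 0.001, 0.004], [0.004, -0.002, -1.0]]
wrist_force: [0.6, 0.2, 0.8]
width: 0.0852
grip_force: 0.0
```

Call:
{"api": "step_arm", "payload": {
  "targets": [
    {"dx":0,"dy":0,"dz":0,"wx":0,"wy":0,"wz":0,"claw":50},
    {"dx":0,"dy":0,"dz":0,"wx":0,"wy":0,"wz":0,"claw":50},
    {"dx":0,"dy":0,"dz":0,"wx":0,"wy":0,"wz":0,"claw":50},
    {"dx":0,"dy":0,"dz":0,"wx":0,"wy":0,"wz":0,"claw":50},
    {"dx":0,"dy":0,"dz":0,"wx":0,"wy":0,"wz":0,"claw":50}
  ]
}}

```text
t: 26.25
eef_pos: [0.2871, -0.3512, 0.0483]
tcp_rot: [[-0.002, 1.0, 0.001], [1.0, 0.002, -0.001], [-0.001, 0.001, -1.0]]
wrist_force: [-0.6, -0.1, -3.5]
width: 0.0549
grip_force: 43.2
```

Call:
{"api": "step_arm", "payload": {
  "targets": [
    {"dx":0,"dy":0,"dz":-0.05,"wx":0,"wy":0,"wz":0,"claw":50},
    {"dx":0,"dy":0,"dz":-0.11,"wx":0,"wy":0,"wz":0,"claw":50},
    {"dx":0,"dy":0,"dz":-0.16,"wx":0,"wy":0,"wz":0,"claw":50},
    {"dx":0,"dy":0,"dz":-0.18,"wx":0,"wy":0,"wz":0,"claw":50},
    {"dx":0,"dy":0,"dz":-0.18,"wx":0,"wy":0,"wz":0,"claw":50}
  ]
}}

```text
t: 26.67
eef_pos: [0.2878, -0.3524, 0.1221]
tcp_rot: [[-0.002, 1.0, 0.003], [1.0, 0.002, -0.006], [-0.006, 0.003, -1.0]]
wrist_force: [-0.2, -0.0, -4.6]
width: 0.0551
grip_force: 45.0
```

```bash
python3 -c "
from h import *
for _ in range(4): env.camera('top')
weigh(12);o=env.observe();print(o['width'],o['eef_pos'],o['grip_force'])"
```

```text
fz [-4.14 -5.16 -4.38 -4.62 -4.59 -4.51 -4.9  -3.85 -4.76 -4.91 -5.07 -4.55] mean -4.62 ->g 471
0.05510849883606264 [ 0.28674285 -0.35052584  0.1195043 ] 45.00895947217941
```

A weighs about 471 g, so it stays on the bench and goes back down where it was.

Call:
{"api": "step_arm", "payload": {
  "targets": [
    {"dx":0,"dy":0,"dz":0.06,"wx":0,"wy":0,"wz":0,"claw":50},
    {"dx":0,"dy":0,"dz":0.11,"wx":0,"wy":0,"wz":0,"claw":50},
    {"dx":0,"dy":0,"dz":0.15,"wx":0,"wy":0,"wz":0,"claw":50},
    {"dx":0,"dy":0,"dz":0.17,"wx":0,"wy":0,"wz":0,"claw":50},
    {"dx":0,"dy":0,"dz":0.176,"wx":0,"wy":0,"wz":0,"claw":50}
  ]
}}

```text
t: 27.88
eef_pos: [0.2859, -0.3494, 0.0484]
tcp_rot: [[-0.002, 1.0, -0.002], [1.0, 0.002, 0.004], [0.004, -0.002, -1.0]]
wrist_force: [-4.8, 6.3, 10.6]
width: 0.0557
grip_force: 46.1
```

Call:
{"api": "step_arm", "payload": {
  "targets": [
    {"dx":0,"dy":0,"dz":0.003,"wx":0,"wy":0,"wz":0,"claw":50},
    {"dx":0,"dy":0,"dz":0.006,"wx":0,"wy":0,"wz":0,"claw":50},
    {"dx":0,"dy":0,"dz":0.006,"wx":0,"wy":0,"wz":0,"claw":50}
  ]
}}

```text
t: 28.13
eef_pos: [0.2869, -0.3509, 0.0483]
tcp_rot: [[-0.002, 1.0, -0.0], [1.0, 0.002, -0.0], [-0.0, -0.0, -1.0]]
wrist_force: [-1.6, 2.5, 1.3]
width: 0.0552
grip_force: 45.4
```

Call:
{"api": "step_arm", "payload": {
  "targets": [
    {"dx":0,"dy":0,"dz":0,"wx":0,"wy":0,"wz":0,"claw":90},
    {"dx":0,"dy":0,"dz":0,"wx":0,"wy":0,"wz":0,"claw":90},
    {"dx":0,"dy":0,"dz":0,"wx":0,"wy":0,"wz":0,"claw":90}
  ]
}}

```text
t: 28.38
eef_pos: [0.2876, -0.352, 0.0479]
tcp_rot: [[-0.002, 1.0, 0.002], [1.0, 0.002, -0.003], [-0.003, 0.002, -1.0]]
wrist_force: [0.0, -0.3, -0.5]
width: 0.0771
grip_force: 0.0
```

Call:
{"api": "step_arm", "payload": {
  "targets": [
    {"dx":0,"dy":0,"dz":-0.05,"wx":0,"wy":0,"wz":0,"claw":90},
    {"dx":0,"dy":0,"dz":-0.13,"wx":0,"wy":0,"wz":0,"claw":90},
    {"dx":0,"dy":0,"dz":-0.22,"wx":0,"wy":0,"wz":0,"claw":90},
    {"dx":0,"dy":0,"dz":-0.32,"wx":0,"wy":0,"wz":0,"claw":90},
    {"dx":0,"dy":0,"dz":-0.36,"wx":0,"wy":0,"wz":0,"claw":90}
  ]
}}

```text
t: 28.8
eef_pos: [0.2886, -0.3538, 0.1969]
tcp_rot: [[-0.002, 1.0, 0.005], [1.0, 0.002, -0.01], [-0.01, 0.005, -1.0]]
wrist_force: [0.5, -1.3, 0.1]
width: 0.0764
grip_force: 0.0
```

Call:
{"api": "step_arm", "payload": {
  "targets": [
    {"dx":0,"dy":0,"dz":0,"wx":0,"wy":0,"wz":0,"claw":90},
    {"dx":0,"dy":0,"dz":0,"wx":0,"wy":0,"wz":0,"claw":90},
    {"dx":0,"dy":0,"dz":0,"wx":0,"wy":0,"wz":0,"claw":90},
    {"dx":0,"dy":0,"dz":0,"wx":0,"wy":0,"wz":0,"claw":90},
    {"dx":0,"dy":0,"dz":0,"wx":0,"wy":0,"wz":0,"claw":90}
  ]
}}

```text
t: 29.22
eef_pos: [0.2861, -0.3494, 0.1888]
tcp_rot: [[-0.002, 1.0, -0.002], [1.0, 0.002, 0.003], [0.003, -0.002, -1.0]]
wrist_force: [-0.2, 0.0, -0.6]
width: 0.0767
grip_force: 0.0
```

```bash
python3 -c "
from h import *
s=snap('scene')
cv2.imwrite('pics/p11.png',cv2.resize(s['pixels'][150:350,150:420,::-1],None,fx=2.9,fy=2.9));print(env.observe()['eef_pos'])"
```

```text
[ 0.28617158 -0.3495132   0.18900248]
```

View pics/p11.png

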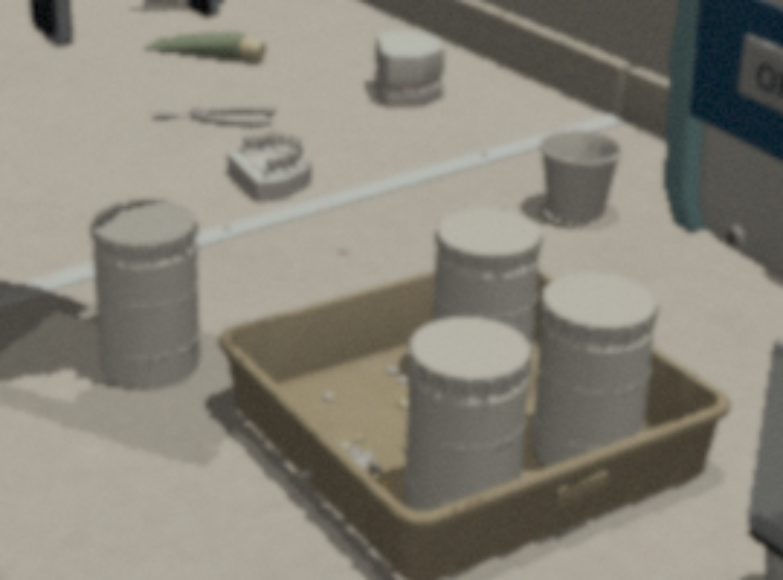

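Three jars stand upright in the tray with their lids home and A stands on the bench. The cup and the cast are untouched and the gripper is clear.

```bash
python3 -c "
from h import *
print(env.sign_off())"
```

```text
the job is handed in; nothing more can be done
None
```

The job is handed in: all four jars found had their lids pressed home, three (about 325, 315 and 235 g) stand upright in the tray, and the 470 g jar stands on the bench. The first two are close to half full, and I did not get a result back from the judging.

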